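Change the spent cartridge in the dosing dock for the full one

TASK

The wax cartridge in the leaning dosing dock is used up: pull it out past its spring catch. Of the three look-alike spares on the table only one is full, which you can tell only by its weight in the hand; push that one into the dock until it is fully home on the stop. Stand all three used cartridges upright in the plywood returns tray, and leave the other things on the table where they are.

Things in the scene. Friction and masses are not known exactly. Their poses are not given: they have to be found in the camera images.
- cartridge_a: used-up wax cartridge, starts home in the leaning dock, 112 g (100 to 125) like every used one. Sealed bare aluminium, black cap, 150 mm tall, 56 mm diameter from 28 to 126 mm above the underside (grip there, about 115 mm up), shoulder and 36 mm cap above; catch groove 3.5 mm deep, 15 to 28 mm up; foot chamfered 6 mm in, 8 mm up. Origin: centre of the underside; z along the axis to the cap
- cartridge_b: one of three spare cartridges, upright on the table, outwardly the same as cartridge_a in shape and size. One of the three is full, about 420 g (375 to 470), the other two are used up, about 112 g (100 to 125); which one is full changes from start to start and only the weight tells. Origin: centre of the underside; z along the axis to the cap
- cartridge_c: one of three spare cartridges, upright on the table, outwardly the same as cartridge_a in shape and size. One of the three is full, about 420 g (375 to 470), the other two are used up, about 112 g (100 to 125); which one is full changes from start to start and only the weight tells. Origin: centre of the underside; z along the axis to the cap
- cartridge_d: one of three spare cartridges, upright on the table, outwardly the same as cartridge_a in shape and size. One of the three is full, about 420 g (375 to 470), the other two are used up, about 112 g (100 to 125); which one is full changes from start to start and only the weight tells. Origin: centre of the underside; z along the axis to the cap
- dock: wax dosing dock, fixed: grey base 200 x 128 mm, 30 mm high; on its far (+x) side a white housing 132 mm high; in front of that an aluminium trough leaning 30 degrees from vertical, its upper end towards the dock's -x (towards the robot at yaw 0). Origin: centre of the underside; x away from the operator, z up. The seat lies at (22, 0, 46) mm in this frame
- dock_seat (a point): the stop at the bottom of the trough: where a cartridge's underside centre lies when fully home (70 mm of it then stands out of the trough). z: along the trough's axis, up and out, 30 degrees from vertical; y: across the trough; x: out of its open side. The trough is a V of two faces on the -x side, 28.4 mm from the axis; a 13 mm high lip stands behind the foot, 29 mm from the axis
- dock_catch (a point): on the trough's axis, 21.5 mm above the seat, level with two 14 mm sprung steel balls at +y and -y (cheeks 38 mm from the axis) that snap into the groove of a cartridge that is home. Pulling out or pushing past them takes about 10 to 20 N along the axis; a cartridge merely set in rests on them, 15 to 20 mm short of the stop. Axes as dock_seat
- dock_mouth (a point): on the trough's axis at its upper end, 80 mm above the seat along the axis; axes as dock_seat
- tray: returns tray, fixed: open plywood tray without lid or dividers, 100 mm (its x) by 250 mm (its y) outside, walls 6 mm thick and 42 mm high. Origin: centre of the underside
- tray_floor (a point): centre of the tray's inner floor, 6 mm above the table; inner floor 88 mm (x) by 238 mm (y): room for three cartridges in a row along y, 76 mm apart. Axes as the tray's. Between tray and dock a tall upright board stands at the back of the table, from x = 0.66 m on: carry things past on the robot's side of it
- salve_tin: bystander: round aluminium salve tin, 59 mm across, 28 mm high, lying flat on the table under the dock's spout, on the dock's +y side. Origin: centre of the underside
- marker: bystander: black felt marker, 132 mm long, lying flat. Origin: centre of the underside
- rubber_bung: bystander: red-brown rubber bung, 31 mm across, 26 mm high. Origin: centre of the underside
There are look-alikes about, which are no part of the job. What is shaped like the cartridge_d but pink or yellow is not meant.

How it is judged:
By the outcome, as a careful person would: the job done as asked, in the order asked, and still so for the second after the job is handed in, with the robot touching nothing.
It also fails if it takes over 72 s, if anything falls off the work surface, if the arm or the gripper's body presses on something with over 40 N, if the wrist force passes 120 N, or if a joint passes its speed limit or range.

ROBOT

A 7-joint arm with a two-finger parallel gripper is mounted at the origin on a cart in front of the work surface, level with it; the furniture and walls round the work are solid. World frame = base frame: x ahead of the robot, y to its left, z up, the work surface at z = 0. Lengths are in m, angles in degrees, forces in N, time in s.
With the tool pointing down it reaches from about 0.4 to 0.925 m from the base axis. Payload 4.1 kg.
Tool frame: the origin (TCP) lies midway between the tips of the shut fingers; the grasp point (between the pads) lies behind it (grip_depth is the z of the grasp point in the tool frame, in m); z points along the fingers, y is the line along which they close (so a half turn about z gives the same grasp; the last joint's range is limited). The gripper opens to 85 mm and grips with 20 to 120 N. Pads are 22 mm wide; open, the fingers measure 114 mm over their backs; the gripper's body (76 mm by 85 mm) begins 54 mm behind the grasp point. The pads swing forward as they close: fully open they stand 13 mm farther back than shut.
Start: joints at [66.005, 22.827, 2.584, 88.041, -1.071, 69.15, -2.905], TCP at [0.204, -0.617, 0.231] pointing down, gripper open.
Joint ranges: [-161.44, 161.44], [-28.35, 127.94], [-78.24, 83.42], [0, 140.83], [-78.03, 258.03], [13.02, 114.36], [-168.23, 168.23]. Speed limits (degrees/s): [147.25, 147.25, 180, 180, 180, 180, 180].

INTERFACE

Orientations are given as a 3x3 rotation matrix whose columns are the frame's x, y, z axes.
In Python, from cell import * gives the robot as it stands.
- The arm moves only by the shell command python3 -m inch 'ROWS' [FORCE]. ROWS is JSON, a list of rows, each a list of 3 entries, a list of its own where there are three numbers: the shift along the tool's x, y, z in cm, then the turn, a rotation vector about the tool's x, y, z in degrees, then the opening, from 0 (shut) to 1 (fully open). A call has 1 to 20 rows; each row is the pose to reach, as a shift and turn from the pose commanded when the call began, along the tool's axes at that moment; what a row does not reach only later rows make up. A row lasts 1/12 s, in which the tool goes at most 41.7 mm and 7.16 degrees, less where a joint would pass 70% of its speed; a pose out of reach is approached as far as the arm can. A call with a gripper value outside its range is refused whole. The fingers move at their own pace and stop on an object; FORCE is the grip in N (left out, the last holds). Time passes only in rows, so rows that repeat a pose let the fingers close. It gives the time, the measured TCP pose, the force, the opening and the grip force at its end, in the units of the state.
- state(): the state, without advancing time (a new reading comes with each control period).
- camera(name): name is "side" or "top"; returns the picture (480x640x3 uint8, red, green, blue); there is no depth.
- calibration(name): a dict with "fx", "fy", "cx", "cy" (pixels), "k1" (the pictures are not rectified: a ray, as slopes to the right and down, at radius r is drawn at 1 + k1 r^2 times it, then the intrinsics apply), "pose" (4x4, takes a point from camera to world coordinates). Camera axes: x right, y down, z forward; pixel columns grow to the right and rows downward; lengths in m; the calibration is good to about 2 mm. A picture is of the moment at which its call begins. calibration takes no time and is no camera call.
- close_job(): hands the job in; it is judged then, once.
Trained networks look in the newest picture that a camera, given by its name, has taken for a name from the list of things; names that differ only in an ending like _2 or _b are one class to them, and where a whole thing is asked for, a point or a joint stands for the part that bears it (a point fixed in the world has none). Each returns a list of dicts, best first, with "score" (0 to 1); they miss things now and then, are a little off and sometimes report something else, mostly with a low value. They report only what shows in the picture. A call takes as long as a camera call. They do not tell look-alikes from the thing itself.
- silhouettes(camera, name): "region" (480x640 bool, what is visible of it) and "bbox" ([left, top, right, bottom] in pixels, round what is visible of it).
- place_of(camera, name): "at" ([column, row] in pixels: a listed point, or the origin of a listed thing).
The state is a dict: "time_s": time; "qpos": joint angles; "joint_velocities": joint speeds; "effort": joint torques, N m; "ee_pos": TCP position; "ee_rot": TCP orientation; "contact_force": force on the tool from outside, world axes, zero at the start; "torque": the same for the moment, N m; "finger_gap": finger opening in m; "grasp_force": force on a finger pad.
Only numpy, scipy, OpenCV 4.12 (cv2) and the standard library are available. Lean on these libraries where they do the work, as an engineer would, in place of code of your own. Each camera call takes 0.05 s, during which the arm holds its last target. There are 200 camera calls.

## Working session

There is one attempt and no reset: what is moved stays moved. The work goes in short steps, Python scripts to look and compute and a shell command to move; the robot and the scene stay as the last step left them, time stands still between calls to the robot, and variables do not carry over. Pictures are saved under pics/ and viewed, at most 10 in all, crops included, and the job is handed in when it is done.

```bash
ls; mkdir -p pics; cat > h.py <<'E'
from cell import *
import numpy as np, cv2
def save(n,f,crop=None,s=1):
    im=camera(n)
    if crop: im=im[crop[1]:crop[3],crop[0]:crop[2]]
    if s!=1: im=cv2.resize(im,None,fx=s,fy=s,interpolation=cv2.INTER_CUBIC)
    cv2.imwrite('pics/'+f,im[:,:,::-1])
def ray(n,px):
    c=calibration(n); P=np.array(c['pose'])
    d=np.array([(px[0]-c['cx'])/c['fx'],(px[1]-c['cy'])/c['fy']]); u=d.copy()
    for _ in range(20): u=d/(1+c['k1']*(u@u))
    return P[:3,3],P[:3,:3]@np.array([u[0],u[1],1])
def onz(n,px,z):
    o,d=ray(n,px); return o+d*(z-o[2])/d[2]
def proj(n,p):
    c=calibration(n); P=np.array(c['pose']); q=P[:3,:3].T@(np.array(p)-P[:3,3]); u=q[:2]/q[2]; u=u*(1+c['k1']*(u@u))
    return np.array([u[0]*c['fx']+c['cx'],u[1]*c['fy']+c['cy']])
def tri(a,b):
    (o,d),(p,e)=ray(*a),ray(*b); d=d/np.linalg.norm(d); e=e/np.linalg.norm(e)
    t=np.linalg.lstsq(np.array([d,-e]).T,p-o,rcond=None)[0]
    return (o+d*t[0]+p+e*t[1])/2, np.linalg.norm(o+d*t[0]-p-e*t[1])
E
python3 - <<'E'
from h import *
np.set_printoptions(precision=3,suppress=True)
s=state(); print({k:s[k] for k in ('time_s','ee_pos','ee_rot','contact_force','torque','finger_gap')})
try: print('grip_depth',grip_depth)
except Exception as e: print(e)
for n in('top','side'):
    save(n,n+'0.png'); c=calibration(n); print(n,np.array(c['pose']),c['fx'],c['k1'])
    for t in('cartridge_a','dock','dock_seat','dock_mouth','dock_catch','tray','tray_floor','salve_tin','marker','rubber_bung'):
        r=place_of(n,t); print(t,[(np.round(x['at'],1).tolist(),round(x['score'],2)) for x in r[:7]])
    for x in silhouettes(n,'cartridge_a')[:7]: print('sil',x['bbox'],round(x['score'],2))
E
```

```text
pics
{'time_s': 0.0, 'ee_pos': array([ 0.204, -0.616,  0.23 ]), 'ee_rot': array([[ 0.949,  0.314, -0.001],
       [ 0.314, -0.949,  0.002],
       [-0.   , -0.002, -1.   ]]), 'contact_force': array([-0.69 ,  0.181,  0.015]), 'torque': array([-0.003,  0.012,  0.055]), 'finger_gap': 0.08534117668844238}
grip_depth -0.0187
top [[-0.014 -0.999  0.047  0.445]
 [-1.     0.015  0.009  0.051]
 [-0.009 -0.047 -0.999  1.455]
 [ 0.     0.     0.     1.   ]] 597.3059443614759 -0.05598801366366859
cartridge_a [([346.0, 236.7], 0.94), ([197.8, 301.4], 0.94), ([294.8, 270.2], 0.89), ([236.3, 298.4], 0.84), ([388.4, 271.8], 0.76)]
dock [([234.8, 219.9], 0.66)]
dock_seat [([234.3, 210.1], 0.74)]
dock_mouth [([226.7, 223.3], 0.6)]
dock_catch [([228.2, 209.8], 0.77)]
tray [([460.1, 236.6], 0.87), ([461.8, 238.9], 0.46)]
tray_floor [([460.4, 235.9], 0.73)]
salve_tin [([204.7, 188.3], 0.56)]
marker [([331.4, 300.3], 0.54)]
rubber_bung [([324.7, 195.2], 0.47)]
sil [210.3, 198.5, 242.0, 243.8] 0.95
sil [334.1, 221.7, 360.8, 250.0] 0.94
sil [171.1, 287.9, 207.3, 311.5] 0.83
sil [281.0, 257.9, 310.2, 283.4] 
[... 201 characters left out ...]
 1.   ]] 474.98292369780637 -0.05785776127527074
cartridge_a [([260.2, 221.7], 0.98), ([296.0, 319.2], 0.77), ([329.0, 280.3], 0.7), ([293.2, 251.3], 0.66), ([341.2, 198.4], 0.64)]
dock [([333.5, 210.4], 0.72)]
dock_seat [([339.3, 194.7], 0.65)]
dock_mouth [([325.1, 175.7], 0.67)]
dock_catch [([337.5, 190.3], 0.91)]
tray [([348.9, 387.4], 0.81)]
tray_floor [([350.3, 384.3], 0.72)]
salve_tin [([348.1, 189.1], 0.48)]
marker [([263.2, 278.2], 0.6)]
rubber_bung [([368.1, 265.4], 0.45), ([347.3, 387.0], 0.29)]
sil [317.6, 225.1, 337.6, 290.6] 0.86
sil [277.0, 259.6, 308.6, 324.3] 0.86
sil [308.3, 150.1, 348.0, 199.8] 0.69
sil [247.1, 149.4, 266.2, 170.5] 0.67
sil [272.1, 194.9, 298.9, 257.1] 0.58
```

View pics/top0.png

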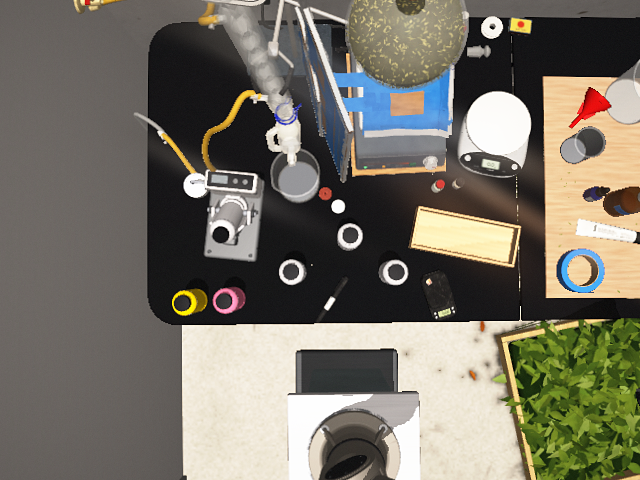

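View pics/side0.png

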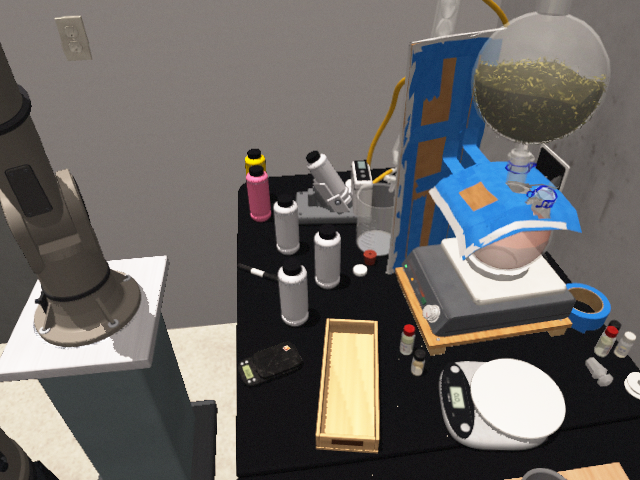

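The three spares are the white/bare bottles, at top-view pixels (349,236), (292,271) and (394,271). The look-alikes are the yellow one at (188,302) and the pink one at (228,300), which I'll leave alone. The used cartridge sits leaning in the dock at (226,220). The tray is at (463,237) and the board stands around x-pixel 330.

```bash
cat > m.py <<'E'
from h import *
from scipy.optimize import minimize
np.set_printoptions(precision=4,suppress=True)
PROF=[(0,.022),(.008,.028),(.126,.028),(.134,.018),(.150,.018)]
def model(T):
    a=np.linspace(0,2*np.pi,40,endpoint=False)
    return np.concatenate([np.c_[r*np.cos(a),r*np.sin(a),0*a+z] for z,r in PROF])@T[:3,:3].T+T[:3,3]
def hullmask(n,pts,S=4):
    q=np.array([proj(n,p) for p in pts]); m=np.zeros((480*S,640*S),np.uint8)
    h=cv2.convexHull(((q+.5)*S).astype(np.float32)).astype(np.int32); cv2.fillConvexPoly(m,h,1)
    return cv2.resize(m.astype(np.float32),(640,480),interpolation=cv2.INTER_AREA)
def fit_upright(xy,masks):
    def f(v):
        T=np.eye(4); T[:2,3]=v; return sum(np.abs(hullmask(n,model(T))-m).sum()/m.sum() for n,m in masks.items())
    r=minimize(f,xy,method='Nelder-Mead',options=dict(initial_simplex=np.array([xy,xy+[.01,0],xy+[0,.01]]),xatol=2e-4,fatol=1e-4)); return r.x,r.fun
E
python3 - <<'E'
from m import *
for nm,a,b in(('mid',(346,236.7),(329,280.3)),('left',(294.8,270.2),(293.2,251.3)),('right',(388.4,271.8),(296,319.2)),('tray',(460.3,236.2),(350,386)),('dock',(234.8,219.9),(333.5,210.4)),('seat',(234.3,210.1),(339.3,194.7)),('mouth',(226.7,223.3),(325.1,175.7)),('catch',(228.2,209.8),(337.5,190.3))):
    p,e=tri(('top',a),('side',b)); print(nm,p,e)
S={n:silhouettes(n,'cartridge_b') for n in('top','side')}
for nm,a,b in(('mid',(347,236),(327,258)),('left',(294,271),(286,227)),('right',(391,273),(293,293))):
    mk={}
    for n,c in(('top',a),('side',b)):
        for s in S[n]:
            if s['region'][c[1],c[0]]: mk[n]=s['region'].astype(np.float32);break
    print(nm,list(mk),fit_upright(onz('top',a,.08)[:2],mk))
for n in('top','side'):
    for t in('tray','dock'):
        r=silhouettes(n,t)[0]; c=max(cv2.findContours(r['region'].astype(np.uint8),0,1)[0],key=cv2.contourArea); print(n,t,r['bbox'],cv2.boxPoints(cv2.minAreaRect(c)).tolist())
A=camera('top');B=camera('side')
f=lambda im,x,y,w,h,s:cv2.resize(im[y:y+h,x:x+w],None,fx=s,fy=s,interpolation=cv2.INTER_CUBIC)
m=np.zeros((600,800,3),np.uint8)
m[:300,:400]=f(A,190,155,80,60,5)*0+f(A,185,165,80,60,5); m[:300,400:]=f(B,285,140,100,75,4)
m[300:,:400]=f(A,270,215,160,120,2.5); m[300:,400:]=f(A,400,195,130,97,400/130)[:300] if 0 else cv2.resize(A[195:285,400:520],(400,300),interpolation=cv2.INTER_CUBIC)
cv2.imwrite('pics/crop1.png',m[:,:,::-1])
E
```

```text
mid [ 0.5295  0.0116 -0.0014] 0.0018217747546734814
left [ 0.454   0.1379 -0.0098] 0.010491229136078582
right [ 0.4434 -0.0908 -0.0071] 0.003808881882096697
tray [ 0.5271 -0.2691 -0.007 ] 0.002072560321801958
dock [0.5781 0.2825 0.0022] 0.009031281757822621
seat [0.5944 0.2751 0.0561] 0.004784917556644703
mouth [0.5584 0.2835 0.1124] 0.0039232062599323415
catch [0.5933 0.2887 0.0617] 0.0017594929446253797Traceback (most recent call last):
  File "<stdin>", line 10, in <module>
  File "m.py", line 15, in fit_upright
    r=minimize(f,xy,method='Nelder-Mead',options=dict(initial_simplex=np.array([xy,xy+[.01,0],xy+[0,.01]]),xatol=2e-4,fatol=1e-4)); return r.x,r.fun
    res = _minimize_neldermead(fun, x0, args, callback, bounds=bounds,
                               **options)
    fxr = func(xr)
    fx = function(np.copy(x), *(wrapper_args + args))
  File "m.py", line 14, in f
    T=np.eye(4); T[:2,3]=v; return sum(np.abs(hullmask(n,model(T))-m).sum()/m.sum() for n,m in masks.items())
                                   ~~~^^^^^^^^^^^^^^^^^^^^^^^^^^^^^^^^^^^^^^^^^^^^^^^^^^^^^^^^^^^^^^^^^^^^^^^
  File "m.py", line 14, in <genexpr>
    T=np.eye(4); T[:2,3]=v; return sum(np.abs(hullmask(n,model(T))-m).sum()/m.sum() for n,m in masks.items())
                                              ~~~~~~~~^^^^^^^^^^^^
  File "m.py", line 9, in hullmask
    q=np.array([proj(n,p) for p in pts]); m=np.zeros((480*S,640*S),np.uint8)
                ~~~~^^^^^
  File "h.py", line 16, in proj
    c=calibration(n); P=np.array(c['pose']); q=P[:3,:3].T@(np.array(p)-P[:3,3]); u=q[:2]/q[2]; u=u*(1+c['k1']*(u@u))
ValueError: time passes only in moves, steps and waits
```

```bash
sed -i 's/^def save/_c={}\n_cal=calibration\ndef calibration(n):\n    if n not in _c: _c[n]=_cal(n)\n    return _c[n]\ndef save/' h.py
cat > f1.py <<'E'
from m import *
S={n:silhouettes(n,'cartridge_b') for n in('top','side')}
def pick(n,c):
    for s in S[n]:
        if s['region'][c[1],c[0]]: return s['region'].astype(np.float32)
for nm,a,b in(('mid',(347,236),(327,258)),('left',(294,271),(286,227)),('right',(391,273),(293,293))):
    mk={n:m for n,m in(('top',pick('top',a)),('side',pick('side',b))) if m is not None}
    print(nm,list(mk),fit_upright(onz('top',a,.08)[:2],mk),[fit_upright(onz('top',a,.08)[:2],{k:v})[0] for k,v in mk.items()])
def tilt(seat,yaw):
    c,s=np.cos(yaw),np.sin(yaw); R=np.array([[c,-s,0],[s,c,0],[0,0,1]]); t=np.radians(30)
    z=R@[-np.sin(t),0,np.cos(t)]; y=R@[0,1,0]; T=np.eye(4); T[:3,:3]=np.c_[np.cross(y,z),y,z]; T[:3,3]=seat; return T
mt,ms=pick('top',(224,225)),pick('side',(325,168))
for mk in({'top':mt,'side':ms},{'top':mt},{'side':ms}):
    def f(v):
        e=0
        for n,m in mk.items():
            p=model(tilt([v[0],v[1],.046],v[2])); h=hullmask(n,p if n=='top' else p)
            if n=='side': h=h.copy();h[180:]=0; m=m.copy();m[180:]=0
            e+=np.abs(h-m).sum()/m.sum()
        return e
    x=np.array([.60,.28,-.05]); r=minimize(f,x,method='Nelder-Mead',options=dict(initial_simplex=np.array([x,x+[.01,0,0],x+[0,.01,0],x+[0,0,.2]]),xatol=2e-4,fatol=1e-4)); print('cart_a',list(mk),r.x,np.degrees(r.x[2]),r.fun)
for n in('top','side'):
    for t in('tray','dock'):
        r=silhouettes(n,t)[0]; c=max(cv2.findContours(r['region'].astype(np.uint8),0,1)[0],key=cv2.contourArea); print(n,t,np.array(r['bbox']),cv2.boxPoints(cv2.minAreaRect(c)).tolist())
A=camera('top');B=camera('side')
f=lambda im,x,y,w,h:cv2.resize(im[y:y+h,x:x+w],(400,300),interpolation=cv2.INTER_CUBIC)
m=np.vstack([np.hstack([f(A,180,160,120,90)*0+f(A,180,165,133,100),f(B,285,140,100,75)]),np.hstack([f(A,270,215,160,120),f(A,400,195,133,100)])])
cv2.imwrite('pics/crop1.png',m[:,:,::-1])
E
python3 f1.py
```

```text
mid ['top', 'side'] (array([0.5244, 0.008 ]), np.float64(0.16780225932598114)) [array([0.5232, 0.0082]), array([0.5263, 0.0064])]
left ['top', 'side'] (array([0.4472, 0.1386]), np.float64(0.1438901424407959)) [array([0.4466, 0.1387]), array([0.4475, 0.138 ])]
right ['top', 'side'] (array([ 0.4432, -0.0922]), np.float64(0.10845594108104706)) [array([ 0.4425, -0.092 ]), array([ 0.4436, -0.0939])]
cart_a ['top', 'side'] [ 0.5999  0.28   -0.0853] -4.8871155205480425 0.1383475661277771
cart_a ['top'] [ 0.5988  0.2801 -0.0868] -4.973244701637518 0.05374753475189209
cart_a ['side'] [0.602  0.2846 0.0022] 0.1281707770830765 0.052863024175167084
top tray [410.  207.7 518.8 268.1] [[407.923095703125, 246.3846435546875], [416.11541748046875, 205.423095703125], [521.3077392578125, 226.4615478515625], [513.1154174804688, 267.423095703125]]
top dock [190.6 171.3 263.7 258.4] [[184.82760620117188, 255.06900024414062], [192.16552734375, 167.01380920410156], [265.15863037109375, 173.0965576171875], [257.8207092285156, 261.1517333984375]]
side tray [314.7 319.7 380.7 452.5] [[313.87939453125, 449.9300231933594], [322.2529296875, 315.9533386230469], [386.439697265625, 319.9649963378906], [378.066162109375, 453.9416809082031]]
side dock [294.7 159.3 371.9 224.1] [[294.01751708984375, 161.64816284179688], [370.55621337890625, 159.57955932617188], [372.22845458984375, 221.45327758789062], [295.68975830078125, 223.52188110351562]]
```

View pics/crop1.png

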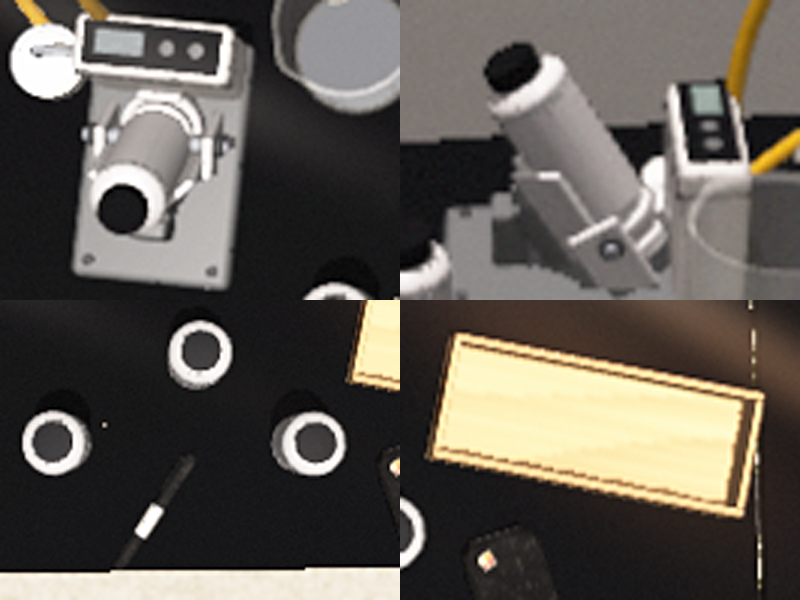

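The crop confirms the choice: three bare spares and cartridge_a in the dock. The dock's front base corners are at (204.3,255.4) and (255.8,261.4), and the tray rim corners are near (418,207), (521,227), (514,266.5) and (409,247.5).

```bash
cat > r.py <<'E'
from h import *
from scipy.spatial.transform import Rotation as Ro
np.set_printoptions(precision=3,suppress=True)
def Rd(yaw,tilt=0):
    """tool down, tool x towards world yaw; tilt: tool leans forward (z gets +x comp)"""
    return Ro.from_euler('z',yaw,degrees=True).as_matrix()@Ro.from_euler('y',-tilt,degrees=True).as_matrix()@np.diag([1,-1,-1.])
def rel(grasp,R,s=None,up=0):
    """print row to bring the grasp point to 'grasp' with orientation R"""
    s=s or state(); R0=np.array(s['ee_rot']); p=np.array(grasp)+R[:,2]*.0187
    return (100*R0.T@(p-np.array(s['ee_pos']))).round(2).tolist(), np.degrees(Ro.from_matrix(R0.T@R).as_rotvec()).round(2).tolist()
def gp(s=None):
    s=s or state(); return np.array(s['ee_pos'])-.0187*np.array(s['ee_rot'])[:,2]
E
python3 - <<'E'
from r import *
c=[onz('top',p,.042)[:2] for p in((418.3,206.6),(520.7,226.6),(514,266.5),(409.3,247.5))]
d=c[0]-c[1]; d2=c[3]-c[2]; e=c[0]-c[3]; e2=c[1]-c[2]; print('tray',np.mean(c,0),[np.linalg.norm(v) for v in(d,d2,e,e2)],[np.degrees(np.arctan2(-v[0],v[1])) for v in(d,d2)],[np.degrees(np.arctan2(v[1],v[0])) for v in(e,e2)])
a,b,t=[onz('top',p,.03)[:2] for p in((204.3,255.4),(255.8,261.4),(263.8,178.3))]
v=a-b; yw=np.arctan2(-v[0],v[1]); print('dock w',np.linalg.norm(v),np.degrees(yw),np.degrees(np.arctan2((t-b)[1],(t-b)[0])))
yw=np.radians(-5.3);X=np.array([np.cos(yw),np.sin(yw)]); print('seat from base',(a+b)/2+X*.122)
R=Rd(-5.3,30); ax=-R[:,2]; print(R)
s0=np.array([.5995,.280,.046])
print('pre',rel(s0+ax*.225,R)); print('grasp',rel(s0+ax*.115,R))
E
```

```text
tray [ 0.522 -0.271] [np.float64(0.24842554169860875), np.float64(0.2525137060082771), np.float64(0.09966963062768332), np.float64(0.09638752428097828)] [np.float64(-11.864582515157293), np.float64(-11.129240156699037)] [np.float64(-13.619419111171625), np.float64(-11.261106768901644)]
dock w 0.12467259171468968 -7.412835141510067 -5.992499335792331
seat from base [0.6   0.279]
[[ 0.862 -0.092  0.498]
 [-0.08  -0.996 -0.046]
 [ 0.5    0.    -0.866]]
pre ([56.27, -76.87, 0.66], [-6.18, 29.57, 23.08])
grasp ([61.31, -74.66, 10.18], [-6.18, 29.57, 23.08])
```

```bash
python3 -m inch '[[[41.7,-30.4,-12],[0,0,0],1],[[41.7,-30.4,-12],[0,0,0],1],[[41.7,-30.4,-12],[0,0,0],1],[[41.7,-30.4,-12],[0,0,0],1],[[41.7,-30.4,-12],[0,0,0],1],[[41.7,-30.4,-12],[0,0,0],1],[[41.7,-30.4,-12],[0,0,0],1],[[41.7,-30.4,-12],[0,0,0],1],[[41.7,-30.4,-12],[0,0,0],1],[[41.7,-30.4,-12],[0,0,0],1],[[41.7,-30.4,-12],[0,0,0],1],[[41.7,-30.4,-12],[0,0,0],1],[[41.7,-30.4,-12],[0,0,0],1]]' 60
python3 - <<'E'
from r import *
R=Rd(-5.5,30); ax=-R[:,2]; s0=np.array([.5997,.280,.046])
print('pre',rel(s0+ax*.225,R)); print('grasp',rel(s0+ax*.115,R))
E
```

```text
time_s: 2.78
ee_pos: [0.5068, -0.1932, 0.3526]
ee_rot: [[0.948, 0.318, 0.003], [0.318, -0.948, 0.001], [0.003, 0.0, -1.0]]
contact_force: [0.7, -1.2, -0.1]
finger_gap: 0.0854
grasp_force: 0.0
pre ([14.42, -46.11, 12.83], [-6.33, 29.4, 23.5])
grasp ([19.41, -43.87, 22.37], [-6.33, 29.4, 23.5])
```

```bash
python3 -m inch '[[[14.4,-46.1,12.8],[-6.3,29.4,23.5],1],[[14.4,-46.1,12.8],[-6.3,29.4,23.5],1],[[14.4,-46.1,12.8],[-6.3,29.4,23.5],1],[[14.4,-46.1,12.8],[-6.3,29.4,23.5],1],[[14.4,-46.1,12.8],[-6.3,29.4,23.5],1],[[14.4,-46.1,12.8],[-6.3,29.4,23.5],1],[[14.4,-46.1,12.8],[-6.3,29.4,23.5],1],[[14.4,-46.1,12.8],[-6.3,29.4,23.5],1],[[14.4,-46.1,12.8],[-6.3,29.4,23.5],1],[[14.4,-46.1,12.8],[-6.3,29.4,23.5],1],[[14.4,-46.1,12.8],[-6.3,29.4,23.5],1],[[14.4,-46.1,12.8],[-6.3,29.4,23.5],1],[[14.4,-46.1,12.8],[-6.3,29.4,23.5],1],[[14.4,-46.1,12.8],[-6.3,29.4,23.5],1],[[14.4,-46.1,12.8],[-6.3,29.4,23.5],1],[[14.4,-46.1,12.8],[-6.3,29.4,23.5],1]]'
python3 - <<'E'
from r import *
R=Rd(-5.5,30); ax=-R[:,2]; s0=np.array([.5997,.280,.046])
print('pre',rel(s0+ax*.225,R)); print('grasp',rel(s0+ax*.115,R))
A=camera('top');B=camera('side')
f=lambda im,x,y,w,h:cv2.resize(im[y:y+h,x:x+w],(400,300),interpolation=cv2.INTER_CUBIC)
cv2.imwrite('pics/crop2.png',np.hstack([f(A,180,165,133,100),f(B,260,90,133,100)])[:,:,::-1])
E
```

```text
time_s: 4.12
ee_pos: [0.4974, 0.2666, 0.2256]
ee_rot: [[0.867, -0.101, 0.487], [-0.089, -0.995, -0.047], [0.49, -0.003, -0.872]]
contact_force: [0.7, 0.4, -0.7]
finger_gap: 0.0852
grasp_force: 0.0
pre ([-0.28, -2.32, -0.04], [-0.01, 0.69, -0.33])
grasp ([-0.15, -2.32, 10.96], [-0.01, 0.69, -0.33])
```

View pics/crop2.png

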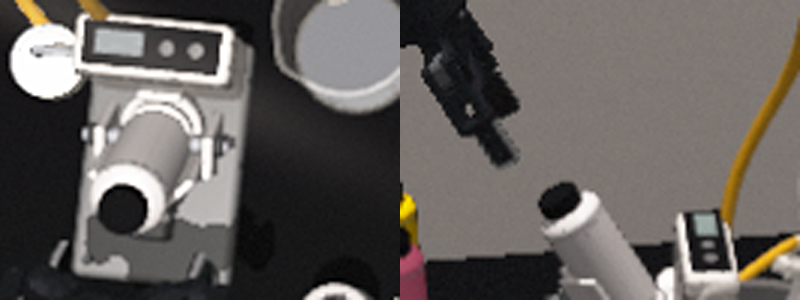

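The gripper is open and lines up with the cartridge axis in the side view (tips at about (500,160), cap at (560,200) in the crop). It's about 2 cm short in y, so I'll shift, descend and close.

```bash
python3 -m inch '[[[-0.25,-2.3,0],[0,0.7,-0.3],1],[[-0.25,-2.3,0],[0,0.7,-0.3],1],[[-0.25,-2.3,0],[0,0.7,-0.3],1],[[-0.2,-2.3,3],[0,0.7,-0.3],1],[[-0.2,-2.3,6],[0,0.7,-0.3],1],[[-0.15,-2.3,8],[0,0.7,-0.3],1],[[-0.15,-2.3,10],[0,0.7,-0.3],1],[[-0.15,-2.3,11],[0,0.7,-0.3],1],[[-0.15,-2.3,11],[0,0.7,-0.3],1],[[-0.15,-2.3,11],[0,0.7,-0.3],1]]'
python3 - <<'E'
from r import *
R=Rd(-5.5,30); ax=-R[:,2]; s0=np.array([.5997,.280,.046]); s=state()
print('grasp',rel(s0+ax*.115,R)); print(s['contact_force'])
E
```

```text
time_s: 5.05
ee_pos: [0.5521, 0.2836, 0.1292]
ee_rot: [[0.862, -0.097, 0.497], [-0.084, -0.995, -0.048], [0.5, -0.001, -0.866]]
contact_force: [0.9, -0.3, -0.1]
finger_gap: 0.0856
grasp_force: 0.0
grasp ([-0.02, -0.1, -0.04], [0.0, 0.02, -0.08])
[ 0.91  -0.271 -0.094]
```

```bash
python3 -m inch '[[[0,-0.1,0],[0,0,0],0.5],[[0,-0.1,0],[0,0,0],0.4],[[0,-0.1,0],[0,0,0],0.3],[[0,-0.1,0],[0,0,0],0.2],[[0,-0.1,0],[0,0,0],0.2],[[0,-0.1,0],[0,0,0],0.2],[[0,-0.1,0],[0,0,0],0.2]]' 60
```

```text
time_s: 5.63
ee_pos: [0.5523, 0.2854, 0.1311]
ee_rot: [[0.861, -0.096, 0.499], [-0.084, -0.995, -0.047], [0.502, -0.002, -0.865]]
contact_force: [-3.6, -1.4, 6.8]
finger_gap: 0.0547
grasp_force: 61.8
```

```bash
python3 -m inch '[[[0,-0.1,-0.5],[0,0,0],0.2],[[0,-0.1,-1],[0,0,0],0.2],[[0,-0.1,-1.5],[0,0,0],0.2],[[0,-0.1,-2.5],[0,0,0],0.2],[[0,-0.1,-4.5],[0,0,0],0.2],[[0,-0.1,-7],[0,0,0],0.2],[[0,-0.1,-10],[0,0,0],0.2],[[0,-0.1,-13],[0,0,0],0.2],[[0,-0.1,-14],[0,0,0],0.2],[[0,-0.1,-14],[0,0,0],0.2]]'
python3 - <<'E'
from r import *
s=state();print(s['contact_force'],s['finger_gap'],gp())
A=camera('top');B=camera('side')
f=lambda im,x,y,w,h:cv2.resize(im[y:y+h,x:x+w],(400,300),interpolation=cv2.INTER_CUBIC)
cv2.imwrite('pics/crop3.png',np.hstack([f(A,180,165,133,100),f(B,230,60,200,150)])[:,:,::-1])
R=Rd(-11.7+90); R2=Rd(-11.7-90); print(rel([.45,.12,.33],R),rel([.45,.12,.33],R2),rel([.45,.12,.33],Rd(-11.7)))
E
```

```text
time_s: 6.47
ee_pos: [0.482, 0.2952, 0.2538]
ee_rot: [[0.86, -0.093, 0.501], [-0.084, -0.996, -0.041], [0.503, -0.007, -0.864]]
contact_force: [0.6, 0.7, -0.8]
finger_gap: 0.0546
grasp_force: 68.0
[ 0.623  0.686 -0.838] 0.05460378438054742 [0.473 0.296 0.27 ]
([1.73, 17.49, -6.07], [21.87, -24.45, -81.72]) ([1.73, 17.49, -6.07], [-25.17, -22.51, 93.77]) ([1.73, 17.49, -6.07], [-1.67, -29.98, 6.06])
```

View pics/crop3.png

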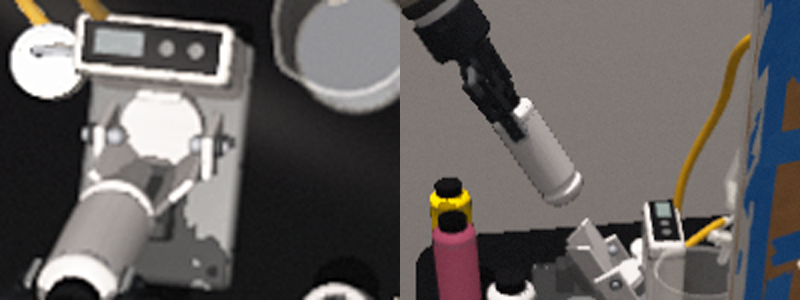

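The cartridge is out and held (crop right: body at about (540,160)), and the trough is empty. Next I'll carry it to the tray.

```bash
python3 - <<'E'
from r import *
print(rel([.506,-.347,.33],Rd(78.3)))
E
```

```text
([10.44, 63.44, -1.08], [21.87, -24.45, -81.72])
```

```bash
python3 -m inch '[[[2.5,1,-4.3],[1,-1,-4],0.2],[[10.4,63.4,-1.1],[21.9,-24.4,-81.7],0.2],[[10.4,63.4,-1.1],[21.9,-24.4,-81.7],0.2],[[10.4,63.4,-1.1],[21.9,-24.4,-81.7],0.2],[[10.4,63.4,-1.1],[21.9,-24.4,-81.7],0.2],[[10.4,63.4,-1.1],[21.9,-24.4,-81.7],0.2],[[10.4,63.4,-1.1],[21.9,-24.4,-81.7],0.2],[[10.4,63.4,-1.1],[21.9,-24.4,-81.7],0.2],[[10.4,63.4,-1.1],[21.9,-24.4,-81.7],0.2],[[10.4,63.4,-1.1],[21.9,-24.4,-81.7],0.2],[[10.4,63.4,-1.1],[21.9,-24.4,-81.7],0.2],[[10.4,63.4,-1.1],[21.9,-24.4,-81.7],0.2],[[10.4,63.4,-1.1],[21.9,-24.4,-81.7],0.2],[[10.4,63.4,-1.1],[21.9,-24.4,-81.7],0.2],[[10.4,63.4,-1.1],[21.9,-24.4,-81.7],0.2],[[10.4,63.4,-1.1],[21.9,-24.4,-81.7],0.2],[[10.4,63.4,-1.1],[21.9,-24.4,-81.7],0.2],[[10.4,63.4,-1.1],[21.9,-24.4,-81.7],0.2],[[10.4,63.4,-1.1],[21.9,-24.4,-81.7],0.2],[[10.4,63.4,-1.1],[21.9,-24.4,-81.7],0.2]]'
python3 - <<'E'
from r import *
s=state();print(s['contact_force'],s['qpos'],gp())
print(rel([.506,-.347,.33],Rd(78.3)), rel([.506,-.347,.123],Rd(78.3)))
E
```

```text
time_s: 8.23
ee_pos: [0.5043, -0.302, 0.3074]
ee_rot: [[0.203, 0.979, -0.004], [0.979, -0.203, -0.0], [-0.001, -0.004, -1.0]]
contact_force: [1.3, 0.8, -0.1]
finger_gap: 0.0542
grasp_force: 67.9
[ 1.319  0.838 -0.099] [-17.947  22.938  60.781  91.616 -20.196  77.682  33.639] [ 0.504 -0.302  0.326]
([-4.37, 1.07, -0.39], [-0.24, 0.07, 0.01]) ([-4.34, 1.16, 20.31], [-0.24, 0.07, 0.01])
```

```bash
python3 -m inch '[[[-4.3,1.1,2],[-0.2,0,0],0.2],[[-4.3,1.1,4],[-0.2,0,0],0.2],[[-4.3,1.1,7],[-0.2,0,0],0.2],[[-4.3,1.1,10],[-0.2,0,0],0.2],[[-4.3,1.1,13],[-0.2,0,0],0.2],[[-4.3,1.1,15.5],[-0.2,0,0],0.2],[[-4.3,1.1,17.5],[-0.2,0,0],0.2],[[-4.3,1.1,18.5],[-0.2,0,0],0.2],[[-4.3,1.1,19],[-0.2,0,0],0.2],[[-4.3,1.1,19.3],[-0.2,0,0],0.2],[[-4.3,1.1,19.6],[-0.2,0,0],0.2]]'
python3 - <<'E'
from r import *
s=state();print(s['contact_force'],gp())
print(rel([.506,-.347,.123],Rd(78.3)))
A=camera('top');B=camera('side')
f=lambda im,x,y,w,h:cv2.resize(im[y:y+h,x:x+w],(400,300),interpolation=cv2.INTER_CUBIC)
cv2.imwrite('pics/crop4.png',np.hstack([f(A,400,185,133,100),f(B,270,310,200,150)])[:,:,::-1])
E
```

```text
time_s: 9.15
ee_pos: [0.5071, -0.3452, 0.1143]
ee_rot: [[0.203, 0.979, 0.005], [0.979, -0.203, -0.001], [-0.0, 0.005, -1.0]]
contact_force: [0.9, -0.2, -0.3]
finger_gap: 0.054
grasp_force: 67.8
[ 0.877 -0.198 -0.321] [ 0.507 -0.345  0.133]
([-0.2, -0.07, 1.0], [0.29, 0.02, -0.04])
```

View pics/crop4.png

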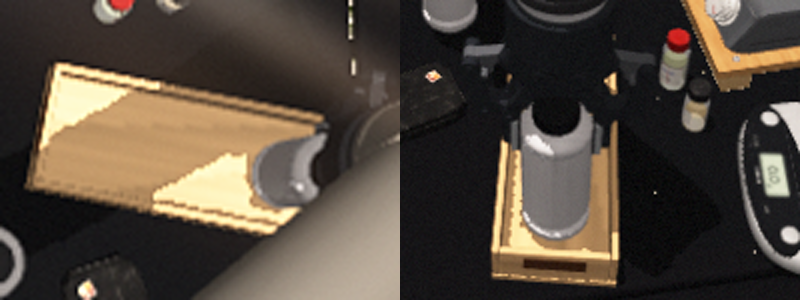

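The cartridge is over the tray's outer slot, centred between the side walls. I'll lower the last centimetre.

```bash
python3 -m inch '[[[-0.1,-0.1,0.3],[0.2,0,0],0.2],[[-0.1,-0.1,0.6],[0.2,0,0],0.2],[[-0.1,-0.1,0.8],[0.2,0,0],0.2],[[-0.1,-0.1,0.9],[0.2,0,0],0.2],[[-0.1,-0.1,0.9],[0.2,0,0],0.2]]'; python3 -c "
from r import *
print(gp(),state()['contact_force'])"
```

```text
time_s: 9.67
ee_pos: [0.5056, -0.3449, 0.1047]
ee_rot: [[0.203, 0.979, 0.001], [0.979, -0.203, 0.001], [0.001, 0.0, -1.0]]
contact_force: [0.8, 0.2, -0.7]
finger_gap: 0.054
grasp_force: 67.9
[ 0.506 -0.345  0.123] [ 0.774  0.203 -0.675]
```

```bash
python3 -m inch '[[[0,0,0.15],[0,0,0],0.2],[[0,0,0.25],[0,0,0],0.2],[[0,0,0.3],[0,0,0],0.2]]'
```

```text
time_s: 9.92
ee_pos: [0.5058, -0.3458, 0.1043]
ee_rot: [[0.203, 0.979, 0.002], [0.979, -0.203, 0.001], [0.001, 0.002, -1.0]]
contact_force: [-2.3, 3.3, 14.6]
finger_gap: 0.0544
grasp_force: 69.3
```

```bash
python3 -m inch '[[[0,0,0],[0,0,0],0.5],[[0,0,0],[0,0,0],1],[[0,0,0],[0,0,0],1],[[0,0,0],[0,0,0],1],[[0,0,-3],[0,0,0],1],[[0,0,-7],[0,0,0],1],[[0,0,-10],[0,0,0],1],[[0,0,-10],[0,0,0],1]]'
python3 - <<'E'
from r import *
R=Rd(78.3)
print(rel([.4432,-.0925,.22],R),rel([.4432,-.0925,.115],R))
from m import fit_upright
S=silhouettes('side','cartridge_a') if camera('side') is not None else 0
for s in S: print(s['bbox'],round(s['score'],2))
E
```

```text
time_s: 10.58
ee_pos: [0.5081, -0.3485, 0.2083]
ee_rot: [[0.203, 0.979, 0.01], [0.979, -0.203, -0.006], [-0.003, 0.011, -1.0]]
contact_force: [-0.2, -1.2, 0.1]
finger_gap: 0.0855
grasp_force: 0.0
([23.74, -11.56, 0.49], [0.62, 0.19, -0.03]) ([23.78, -11.68, 10.99], [0.62, 0.19, -0.03])
[273.7, 194.4, 298.2, 256.6] 0.95
[243.2, 167.7, 267.7, 218.1] 0.92
[315.2, 228.8, 321.9, 284.1] 0.77
[329.0, 359.0, 367.3, 432.6] 0.74
[278.1, 258.7, 303.7, 322.4] 0.67
[245.9, 150.0, 265.9, 171.5] 0.53
```

```bash
python3 -m inch '[[[23.7,-11.6,0.4],[0.6,0.2,0],1],[[23.7,-11.6,0.4],[0.6,0.2,0],1],[[23.7,-11.6,0.4],[0.6,0.2,0],1],[[23.7,-11.6,0.4],[0.6,0.2,0],1],[[23.7,-11.6,0.4],[0.6,0.2,0],1],[[23.7,-11.6,0.4],[0.6,0.2,0],1],[[23.7,-11.6,0.4],[0.6,0.2,0],1],[[23.7,-11.6,0.4],[0.6,0.2,0],1],[[23.7,-11.6,0.4],[0.6,0.2,0],1],[[23.7,-11.6,3],[0.6,0.2,0],1],[[23.7,-11.6,6],[0.6,0.2,0],1],[[23.7,-11.6,8.5],[0.6,0.2,0],1],[[23.7,-11.6,10.5],[0.6,0.2,0],1],[[23.7,-11.6,11],[0.6,0.2,0],1],[[23.7,-11.6,11],[0.6,0.2,0],1],[[23.7,-11.6,11],[0.6,0.2,0],0.5],[[23.7,-11.6,11],[0.6,0.2,0],0.3],[[23.7,-11.6,11],[0.6,0.2,0],0.2],[[23.7,-11.6,11],[0.6,0.2,0],0.2],[[23.7,-11.6,11],[0.6,0.2,0],0.2]]' 60; python3 -c "
from r import *
print(gp(),state()['contact_force'],state()['torque'])"
```

```text
time_s: 12.35
ee_pos: [0.4421, -0.0899, 0.0938]
ee_rot: [[0.203, 0.979, -0.005], [0.979, -0.202, 0.006], [0.005, -0.006, -1.0]]
contact_force: [0.2, 0.5, 5.5]
finger_gap: 0.0536
grasp_force: 62.2
[ 0.442 -0.09   0.112] [0.242 0.52  5.496] [-0.15   0.163 -0.022]
```

```bash
python3 -m inch '[[[0,0,-3],[0,0,0],0.2],[[0,0,-7],[0,0,0],0.2],[[0,0,-11],[0,0,0],0.2],[[0,0,-15],[0,0,0],0.2],[[0,0,-19],[0,0,0],0.2],[[0,0,-21],[0,0,0],0.2],[[0,0,-21],[0,0,0],0.2],[[0,0,-21],[0,0,0],0.2],[[0,0,-21],[0,0,0],0.2],[[0,0,-21],[0,0,0],0.2]]'; python3 -c "
from r import *
s=state();print(gp(),s['contact_force'],s['torque'],s['qpos'],s['effort'])
print(rel([.522,-.271,.25],Rd(78.3)))
for y in(-5.5,174.5):print(rel(np.array([.5997,.280,.046])-Rd(y,30 if y<0 else -30)[:,2]*.27,Rd(y,30 if y<0 else -30)))"
```

```text
time_s: 13.18
ee_pos: [0.4403, -0.0911, 0.3002]
ee_rot: [[0.204, 0.979, -0.013], [0.979, -0.204, 0.005], [0.002, -0.014, -1.0]]
contact_force: [0.2, 0.8, -4.1]
finger_gap: 0.0534
grasp_force: 66.3
[ 0.441 -0.091  0.319] [ 0.191  0.847 -4.105] [-0.064 -0.022  0.015] [-68.639  -7.044  70.479 108.779   6.636  74.445 -11.95 ] [ -0.168  -1.565  -3.263 -28.094  -0.011   0.047   0.004]
([-15.96, 11.76, 6.7], [-0.79, -0.11, -0.08])
([38.2, -4.41, 3.79], [-22.59, 24.9, 81.49])
([38.2, -4.41, 3.79], [-25.65, -23.27, -93.77])
```

The cartridge weighs −4.1 N, about 0.42 kg, so this is the full one. I'll take it to the dock.

```bash
python3 -m inch '[[[2,0,-1],[-1.5,1.7,5.5],0.2],[[38.2,-4.4,3.8],[-22.6,24.9,81.5],0.2],[[38.2,-4.4,3.8],[-22.6,24.9,81.5],0.2],[[38.2,-4.4,3.8],[-22.6,24.9,81.5],0.2],[[38.2,-4.4,3.8],[-22.6,24.9,81.5],0.2],[[38.2,-4.4,3.8],[-22.6,24.9,81.5],0.2],[[38.2,-4.4,3.8],[-22.6,24.9,81.5],0.2],[[38.2,-4.4,3.8],[-22.6,24.9,81.5],0.2],[[38.2,-4.4,3.8],[-22.6,24.9,81.5],0.2],[[38.2,-4.4,3.8],[-22.6,24.9,81.5],0.2],[[38.2,-4.4,3.8],[-22.6,24.9,81.5],0.2],[[38.2,-4.4,3.8],[-22.6,24.9,81.5],0.2],[[38.2,-4.4,3.8],[-22.6,24.9,81.5],0.2],[[38.2,-4.4,3.8],[-22.6,24.9,81.5],0.2],[[38.2,-4.4,3.8],[-22.6,24.9,81.5],0.2],[[38.2,-4.4,3.8],[-22.6,24.9,81.5],0.2],[[38.2,-4.4,3.8],[-22.6,24.9,81.5],0.2],[[38.2,-4.4,3.8],[-22.6,24.9,81.5],0.2],[[38.2,-4.4,3.8],[-22.6,24.9,81.5],0.2]]' 90
cat > dk.py <<'E'
from r import *
R=Rd(-5.5,30); ax=-R[:,2]; s0=np.array([.5997,.280,.046])
s=state(); g=gp(s); d=R.T@(g-s0); print('gp in seat frame (x,-y,-z): ',d, s['contact_force'], 'axial',s['contact_force']@ax,s['finger_gap'])
for h in(.23,.18,.135,.115): print(h,rel(s0+ax*h,R,s))
E
python3 dk.py
```

```text
time_s: 14.77
ee_pos: [0.4767, 0.2912, 0.2655]
ee_rot: [[0.861, -0.096, 0.5], [-0.083, -0.995, -0.048], [0.503, -0.0, -0.865]]
contact_force: [-0.9, 0.6, -4.1]
finger_gap: 0.0529
grasp_force: 95.1
gp in seat frame (x,-y,-z):  [ 0.003  0.001 -0.271] [-0.901  0.597 -4.07 ] axial -3.047481892632383 0.052905564503260775
0.23 ([-0.29, -0.06, 4.05], [-0.01, -0.17, -0.02])
0.18 ([-0.3, -0.06, 9.05], [-0.01, -0.17, -0.02])
0.135 ([-0.31, -0.06, 13.55], [-0.01, -0.17, -0.02])
0.115 ([-0.32, -0.06, 15.55], [-0.01, -0.17, -0.02])
```

```bash
python3 -m inch '[[[0,-0.15,2],[0,-0.2,0],0.2],[[0,-0.15,4],[0,-0.2,0],0.2],[[0,-0.15,6],[0,-0.2,0],0.2],[[0,-0.15,7.5],[0,-0.2,0],0.2],[[0,-0.15,8.5],[0,-0.2,0],0.2],[[0,-0.15,9],[0,-0.2,0],0.2],[[0,-0.15,9],[0,-0.2,0],0.2]]'; python3 dk.py
python3 - <<'E'
from r import *
A=camera('top');B=camera('side')
f=lambda im,x,y,w,h:cv2.resize(im[y:y+h,x:x+w],(400,300),interpolation=cv2.INTER_CUBIC)
cv2.imwrite('pics/crop5.png',np.hstack([f(A,180,165,133,100),f(B,285,115,120,90)])[:,:,::-1])
E
```

```text
time_s: 15.35
ee_pos: [0.5224, 0.2893, 0.1884]
ee_rot: [[0.861, -0.095, 0.499], [-0.083, -0.995, -0.047], [0.501, -0.001, -0.865]]
contact_force: [2.1, -0.1, -3.8]
finger_gap: 0.0527
grasp_force: 95.8
gp in seat frame (x,-y,-z):  [ 0.004 -0.002 -0.181] [ 2.069 -0.066 -3.803] axial -4.326353480921741 0.05267408625631998
0.23 ([-0.37, 0.18, -4.91], [-0.08, -0.08, -0.02])
0.18 ([-0.38, 0.18, 0.09], [-0.08, -0.08, -0.02])
0.135 ([-0.38, 0.19, 4.59], [-0.08, -0.08, -0.02])
0.115 ([-0.39, 0.19, 6.59], [-0.08, -0.08, -0.02])
```

View pics/crop5.png

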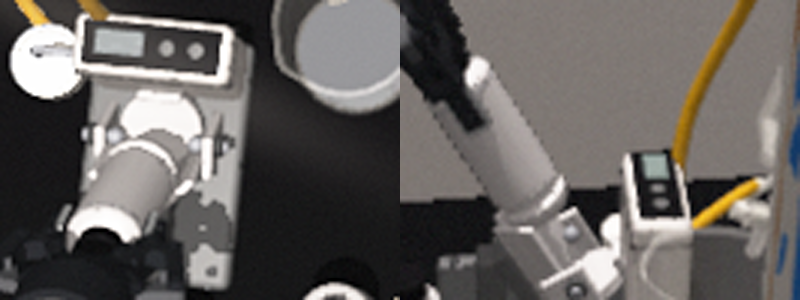

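The foot has entered the trough between the cheeks (crop left (140,155), right (530,205)) with only light contact. I'll push on.

```bash
python3 -m inch '[[[0.05,0.1,1.5],[0,0,0],0.2],[[0.05,0.1,3],[0,0,0],0.2],[[0.05,0.1,4],[0,0,0],0.2],[[0.05,0.1,4.5],[0,0,0],0.2],[[0.05,0.1,5],[0,0,0],0.2]]'; python3 dk.py
```

```text
time_s: 15.87
ee_pos: [0.5472, 0.2864, 0.1458]
ee_rot: [[0.861, -0.095, 0.499], [-0.083, -0.995, -0.046], [0.501, -0.002, -0.865]]
contact_force: [-4.2, -2.6, 4.8]
finger_gap: 0.0528
grasp_force: 96.9
gp in seat frame (x,-y,-z):  [ 0.004 -0.001 -0.132] [-4.201 -2.564  4.814] axial 6.136737368886845 0.05281559567596001
0.23 ([-0.4, 0.11, -9.84], [-0.12, -0.08, -0.02])
0.18 ([-0.41, 0.12, -4.84], [-0.12, -0.08, -0.02])
0.135 ([-0.41, 0.13, -0.34], [-0.12, -0.08, -0.02])
0.115 ([-0.42, 0.14, 1.66], [-0.12, -0.08, -0.02])
```

```bash
python3 -m inch '[[[0,0.05,0.4],[0,0,0],0.2],[[0,0.05,0.8],[0,0,0],0.2],[[0,0.05,1.2],[0,0,0],0.2],[[0,0.05,1.5],[0,0,0],0.2],[[0,0.05,1.7],[0,0,0],0.2],[[0,0.05,1.7],[0,0,0],0.2]]'; python3 dk.py|head -1
```

```text
time_s: 16.37
ee_pos: [0.5556, 0.2853, 0.1302]
ee_rot: [[0.862, -0.094, 0.499], [-0.083, -0.996, -0.045], [0.501, -0.002, -0.865]]
contact_force: [5.8, -0.5, -7.3]
finger_gap: 0.053
grasp_force: 95.7
gp in seat frame (x,-y,-z):  [ 0.004 -0.001 -0.114] [ 5.771 -0.514 -7.304] axial -9.222219642439548 0.05295764997277281
```

```bash
python3 -m inch '[[[0,0,0.15],[0,0,0],0.2],[[0,0,0.3],[0,0,0],0.2],[[0,0,0.4],[0,0,0],0.2],[[0,0,0.4],[0,0,0],0.2]]'; python3 dk.py|head -1
```

```text
time_s: 16.7
ee_pos: [0.5568, 0.2853, 0.1287]
ee_rot: [[0.861, -0.095, 0.499], [-0.084, -0.995, -0.046], [0.501, -0.002, -0.866]]
contact_force: [-10.6, -3.7, 14.3]
finger_gap: 0.0528
grasp_force: 98.8
gp in seat frame (x,-y,-z):  [ 0.004 -0.001 -0.112] [-10.587  -3.724  14.292] axial 17.467363522463366 0.05281907404171307
```

```bash
python3 -m inch '[[[0,0,0.15],[0,0,0],0.2],[[0,0,0.15],[0,0,0],0.2]]'; python3 dk.py|head -1; python3 -m inch '[[[0,0,-0.2],[0,0,0],0.4],[[0,0,-0.3],[0,0,0],0.8],[[0,0,-0.3],[0,0,0],1],[[0,0,-0.3],[0,0,0],1],[[0,0,-3],[0,0,0],1],[[0,0,-7],[0,0,0],1],[[0,0,-11],[0,0,0],1],[[0,0,-13],[0,0,0],1],[[0,0,-13],[0,0,0],1]]' 60
python3 - <<'E'
from r import *
A=camera('top');B=camera('side')
f=lambda im,x,y,w,h:cv2.resize(im[y:y+h,x:x+w],(400,300),interpolation=cv2.INTER_CUBIC)
cv2.imwrite('pics/crop6.png',np.hstack([f(A,180,165,133,100),f(B,285,140,100,75)])[:,:,::-1])
from m import silhouettes
for n in('top','side'):
  for s in silhouettes(n,'cartridge_a'): print(n,s['bbox'])
R=Rd(78.3)
print(rel([.4475,.1385,.26],R),rel([.4475,.1385,.115],R))
E
```

```text
time_s: 16.87
ee_pos: [0.5571, 0.2854, 0.1288]
ee_rot: [[0.861, -0.096, 0.499], [-0.084, -0.995, -0.046], [0.501, -0.002, -0.866]]
contact_force: [-21.8, -6.0, 27.4]
finger_gap: 0.0528
grasp_force: 100.8
gp in seat frame (x,-y,-z):  [ 0.004 -0.001 -0.112] [-21.771  -5.987  27.353] axial 34.23725849704574 0.05280774341368853
time_s: 17.62
ee_pos: [0.4931, 0.2947, 0.2431]
ee_rot: [[0.86, -0.091, 0.503], [-0.083, -0.996, -0.037], [0.504, -0.011, -0.864]]
contact_force: [0.3, 0.3, -0.5]
finger_gap: 0.0851
grasp_force: 0.0
top [278.7, 256.8, 307.6, 283.0]
top [215.1, 288.5, 245.9, 315.4]
top [483.0, 230.3, 518.6, 256.0]
top [338.1, 223.2, 361.6, 249.9]
top [209.5, 199.3, 246.4, 246.3]
top [191.6, 174.0, 261.7, 259.6]
top [184.2, 172.3, 210.2, 196.4]
side [244.0, 168.5, 270.4, 219.2]
side [304.9, 153.3, 346.6, 198.0]
side [317.6, 223.1, 340.5, 289.9]
side [246.3, 148.3, 268.0, 168.6]
side [332.7, 359.5, 367.0, 435.4]
side [274.1, 195.6, 300.2, 254.9]
([-2.46, 15.53, -1.9], [21.88, -24.4, -81.72]) ([-9.7, 15.53, 10.66], [21.88, -24.4, -81.72])
```

View pics/crop6.png

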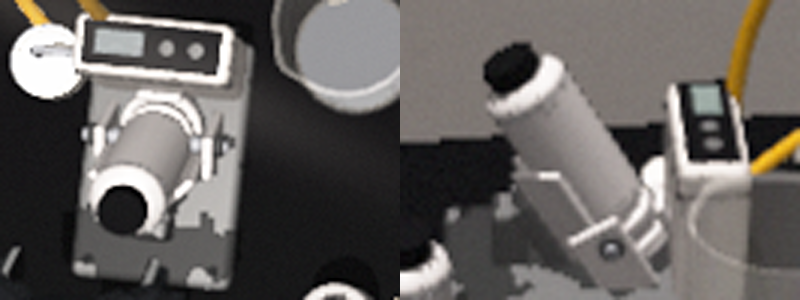

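The full cartridge is home: its cap sits at the same crop pixels as cartridge_a's did at the start ((122,208) and (512,68)), and it held under 34 N. The left spare is next.

```bash
python3 -m inch '[[[-2.5,15.5,-1.9],[21.9,-24.4,-81.7],1],[[-2.5,15.5,-1.9],[21.9,-24.4,-81.7],1],[[-2.5,15.5,-1.9],[21.9,-24.4,-81.7],1],[[-2.5,15.5,-1.9],[21.9,-24.4,-81.7],1],[[-2.5,15.5,-1.9],[21.9,-24.4,-81.7],1],[[-2.5,15.5,-1.9],[21.9,-24.4,-81.7],1],[[-2.5,15.5,-1.9],[21.9,-24.4,-81.7],1],[[-2.5,15.5,-1.9],[21.9,-24.4,-81.7],1],[[-2.5,15.5,-1.9],[21.9,-24.4,-81.7],1],[[-2.5,15.5,-1.9],[21.9,-24.4,-81.7],1],[[-2.5,15.5,-1.9],[21.9,-24.4,-81.7],1],[[-2.5,15.5,-1.9],[21.9,-24.4,-81.7],1],[[-2.5,15.5,-1.9],[21.9,-24.4,-81.7],1],[[-2.5,15.5,-1.9],[21.9,-24.4,-81.7],1],[[-2.5,15.5,-1.9],[21.9,-24.4,-81.7],1],[[-2.5,15.5,-1.9],[21.9,-24.4,-81.7],1]]'; python3 -c "
from r import *
print(state()['qpos'],rel([.4472,.1385,.115],Rd(78.3)))"
```

```text
time_s: 19.15
ee_pos: [0.4473, 0.1387, 0.2409]
ee_rot: [[0.205, 0.979, 0.0], [0.979, -0.205, -0.001], [-0.001, 0.0, -1.0]]
contact_force: [-0.4, -0.1, -0.8]
finger_gap: 0.0855
grasp_force: 0.0
[-70.659   4.594  51.258 112.068  -3.886  65.118 -29.683] ([-0.01, -0.01, 14.46], [0.02, 0.06, -0.13])
```

```bash
python3 -m inch '[[[0,0,4],[0,0,0],1],[[0,0,8],[0,0,0],1],[[0,0,11.5],[0,0,0],1],[[0,0,13.8],[0,0,0],1],[[0,0,14.4],[0,0,0],1],[[0,0,14.4],[0,0,0],1],[[0,0,14.4],[0,0,0],0.5],[[0,0,14.4],[0,0,0],0.3],[[0,0,14.4],[0,0,0],0.2],[[0,0,14.4],[0,0,0],0.2],[[0,0,14.4],[0,0,0],0.2],[[0,0,11],[0,0,0],0.2],[[0,0,7],[0,0,0],0.2],[[0,0,3],[0,0,0],0.2],[[0,0,-1],[0,0,0],0.2],[[0,0,-5],[0,0,0],0.2],[[0,0,-6.5],[0,0,0],0.2],[[0,0,-6.5],[0,0,0],0.2],[[0,0,-6.5],[0,0,0],0.2]]' 60; python3 -c "
from r import *
s=state();print(gp(),s['contact_force'],rel([.522,-.271,.32],Rd(78.3)))"
```

```text
time_s: 20.73
ee_pos: [0.4477, 0.1395, 0.3083]
ee_rot: [[0.202, 0.979, 0.003], [0.979, -0.202, 0.006], [0.006, 0.002, -1.0]]
contact_force: [-0.0, 0.4, -2.3]
finger_gap: 0.0535
grasp_force: 64.1
[0.448 0.139 0.327] [-0.026  0.423 -2.287] ([-38.71, 15.57, 0.49], [0.1, -0.35, 0.03])
```

```bash
python3 -m inch '[[[-38.7,15.6,0.4],[0,0,0],0.2],[[-38.7,15.6,0.4],[0,0,0],0.2],[[-38.7,15.6,0.4],[0,0,0],0.2],[[-38.7,15.6,0.4],[0,0,0],0.2],[[-38.7,15.6,0.4],[0,0,0],0.2],[[-38.7,15.6,0.4],[0,0,0],0.2],[[-38.7,15.6,0.4],[0,0,0],0.2],[[-38.7,15.6,0.4],[0,0,0],0.2],[[-38.7,15.6,0.4],[0,0,0],0.2],[[-38.7,15.6,0.4],[0,0,0],0.2],[[-38.7,15.6,0.4],[0,0,0],0.2],[[-38.7,15.6,0.4],[0,0,0],0.2],[[-38.7,15.6,0.4],[0,0,0],0.2],[[-38.7,15.6,0.4],[0,0,0],0.2]]'; python3 -c "
from r import *
s=state();print(gp(),s['contact_force'],rel([.522,-.271,.12],Rd(78.3)))"
```

```text
time_s: 21.9
ee_pos: [0.5219, -0.2691, 0.3012]
ee_rot: [[0.2, 0.98, -0.0], [0.98, -0.2, 0.004], [0.004, -0.001, -1.0]]
contact_force: [-0.3, -0.3, -0.7]
finger_gap: 0.0537
grasp_force: 64.2
[ 0.522 -0.269  0.32 ] [-0.285 -0.283 -0.719] ([-0.26, 0.07, 19.99], [-0.07, -0.22, 0.15])
```

```bash
python3 -m inch '[[[-0.2,0.1,3],[0,-0.2,0],0.2],[[-0.2,0.1,7],[0,-0.2,0],0.2],[[-0.2,0.1,11],[0,-0.2,0],0.2],[[-0.2,0.1,14.5],[0,-0.2,0],0.2],[[-0.2,0.1,17],[0,-0.2,0],0.2],[[-0.2,0.1,18.7],[0,-0.2,0],0.2],[[-0.2,0.1,19.3],[0,-0.2,0],0.2],[[-0.2,0.1,19.6],[0,-0.2,0],0.2],[[-0.2,0.1,19.8],[0,-0.2,0],0.2],[[-0.2,0.1,20],[0,-0.2,0],0.2],[[-0.2,0.1,20.1],[0,-0.2,0],0.2]]'; python3 -c "
from r import *
print(gp(),state()['contact_force'])"
```

```text
time_s: 22.82
ee_pos: [0.5214, -0.2713, 0.1065]
ee_rot: [[0.2, 0.98, -0.002], [0.98, -0.2, 0.004], [0.004, -0.003, -1.0]]
contact_force: [-11.6, 8.3, 37.8]
finger_gap: 0.054
grasp_force: 68.3
[ 0.521 -0.271  0.125] [-11.616   8.26   37.751]
```

```bash
python3 -m inch '[[[0,0,-0.2],[0,0,0],0.2],[[0,0,-0.35],[0,0,0],0.2],[[0,0,-0.4],[0,0,0],0.3],[[0,0,-0.4],[0,0,0],0.6],[[0,0,-0.4],[0,0,0],1],[[0,0,-0.4],[0,0,0],1],[[0,0,-0.4],[0,0,0],1],[[0,0,-3],[0,0,0],1],[[0,0,-7],[0,0,0],1],[[0,0,-10],[0,0,0],1],[[0,0,-11],[0,0,0],1],[[0,0,-11],[0,0,0],1]]'
python3 - <<'E'
from r import *
B=camera('side')
for s in silhouettes('side','cartridge_a'): print(s['bbox'],round(s['score'],2))
print(rel([.5237,.008,.22],Rd(78.3)),rel([.5237,.008,.115],Rd(78.3)))
E
```

```text
time_s: 23.82
ee_pos: [0.5239, -0.2741, 0.214]
ee_rot: [[0.202, 0.979, 0.005], [0.979, -0.202, -0.003], [-0.002, 0.006, -1.0]]
contact_force: [1.2, -1.1, -0.4]
finger_gap: 0.0855
grasp_force: 0.0
[245.5, 167.8, 272.8, 219.8] 0.79
[330.6, 360.0, 369.1, 435.1] 0.7
[333.2, 322.2, 365.8, 371.5] 0.6
[304.4, 149.6, 328.2, 181.6] 0.59
[317.1, 225.2, 339.0, 291.6] 0.57
[247.1, 148.6, 267.6, 172.7] 0.52
([27.47, -5.51, 0.89], [-0.04, 0.03, 0.05]) ([27.47, -5.5, 11.39], [-0.04, 0.03, 0.05])
```

```bash
python3 -m inch '[[[27.5,-5.5,0.5],[0,0,0],1],[[27.5,-5.5,0.5],[0,0,0],1],[[27.5,-5.5,0.5],[0,0,0],1],[[27.5,-5.5,0.5],[0,0,0],1],[[27.5,-5.5,0.5],[0,0,0],1],[[27.5,-5.5,0.5],[0,0,0],1],[[27.5,-5.5,0.5],[0,0,0],1],[[27.5,-5.5,0.5],[0,0,0],1],[[27.5,-5.5,0.5],[0,0,0],1],[[27.5,-5.5,0.5],[0,0,0],1],[[27.5,-5.5,3.5],[0,0,0],1],[[27.5,-5.5,7],[0,0,0],1],[[27.5,-5.5,10],[0,0,0],1],[[27.5,-5.5,11.3],[0,0,0],1],[[27.5,-5.5,11.3],[0,0,0],1],[[27.5,-5.5,11.3],[0,0,0],0.5],[[27.5,-5.5,11.3],[0,0,0],0.3],[[27.5,-5.5,11.3],[0,0,0],0.2],[[27.5,-5.5,11.3],[0,0,0],0.2],[[27.5,-5.5,11.3],[0,0,0],0.2]]' 60
python3 -m inch '[[[0,0,-3],[0,0,0],0.2],[[0,0,-7],[0,0,0],0.2],[[0,0,-11],[0,0,0],0.2],[[0,0,-15],[0,0,0],0.2],[[0,0,-17],[0,0,0],0.2],[[0,0,-17],[0,0,0],0.2]]'; python3 -c "
from r import *
s=state();print(gp(),s['contact_force'],rel([.538,-.195,.29],Rd(78.3)))"
```

```text
time_s: 25.58
ee_pos: [0.5262, 0.0071, 0.1003]
ee_rot: [[0.202, 0.979, 0.004], [0.979, -0.202, -0.001], [0.0, 0.005, -1.0]]
contact_force: [-1.5, -0.9, 6.2]
finger_gap: 0.0535
grasp_force: 63.2
time_s: 26.08
ee_pos: [0.5278, 0.0071, 0.2737]
ee_rot: [[0.202, 0.979, 0.011], [0.979, -0.202, 0.002], [0.004, 0.01, -1.0]]
contact_force: [-0.4, -0.7, -0.7]
finger_gap: 0.0532
grasp_force: 64.1
[0.528 0.007 0.292] [-0.394 -0.702 -0.666] ([-19.58, 5.09, 0.22], [0.59, -0.22, 0.03])
```

```bash
python3 -m inch '[[[-19.5,5.1,0],[0.5,-0.2,0],0.2],[[-19.5,5.1,0],[0.5,-0.2,0],0.2],[[-19.5,5.1,0],[0.5,-0.2,0],0.2],[[-19.5,5.1,0],[0.5,-0.2,0],0.2],[[-19.5,5.1,0],[0.5,-0.2,0],0.2],[[-19.5,5.1,0],[0.5,-0.2,0],0.2],[[-19.5,5.1,0],[0.5,-0.2,0],0.2],[[-19.5,5.1,0],[0.5,-0.2,0],0.2],[[-19.5,5.1,0],[0.5,-0.2,0],0.2],[[-19.5,5.1,3],[0.5,-0.2,0],0.2],[[-19.5,5.1,7],[0.5,-0.2,0],0.2],[[-19.5,5.1,10.5],[0.5,-0.2,0],0.2],[[-19.5,5.1,13.5],[0.5,-0.2,0],0.2],[[-19.5,5.1,15.5],[0.5,-0.2,0],0.2],[[-19.5,5.1,16],[0.5,-0.2,0],0.2],[[-19.5,5.1,16],[0.5,-0.2,0],0.2]]'; python3 -c "
from r import *
s=state();print(gp(),s['contact_force'],rel([.538,-.195,.125],Rd(78.3)))"
```

```text
time_s: 27.42
ee_pos: [0.5345, -0.1918, 0.1075]
ee_rot: [[0.199, 0.98, -0.011], [0.98, -0.199, -0.002], [-0.004, -0.011, -1.0]]
contact_force: [0.7, -0.2, 0.1]
finger_gap: 0.0532
grasp_force: 64.0
[ 0.535 -0.192  0.126] [ 0.72  -0.247  0.084] ([-0.25, 0.4, 0.12], [-0.62, 0.24, 0.2])
```

```bash
python3 -m inch '[[[-0.2,0.3,0],[-0.6,0.2,0],0.2],[[-0.2,0.3,0.1],[-0.6,0.2,0],0.2],[[-0.2,0.3,0.2],[-0.6,0.2,0],0.2],[[-0.2,0.3,0.2],[-0.6,0.2,0],0.2]]'; python3 -c "
from r import *
s=state();print(gp(),s['contact_force'])"
```

```text
time_s: 27.75
ee_pos: [0.5377, -0.1957, 0.1064]
ee_rot: [[0.201, 0.98, 0.003], [0.98, -0.201, -0.001], [-0.001, 0.003, -1.0]]
contact_force: [-0.1, 0.6, -0.7]
finger_gap: 0.0528
grasp_force: 64.1
[ 0.538 -0.196  0.125] [-0.109  0.6   -0.732]
```

```bash
python3 -m inch '[[[0,0,0.15],[0,0,0],0.2],[[0,0,0.3],[0,0,0],0.2],[[0,0,0.3],[0,0,0],0.2]]'
```

```text
time_s: 28.0
ee_pos: [0.5379, -0.1965, 0.1063]
ee_rot: [[0.202, 0.979, 0.003], [0.979, -0.202, 0.001], [0.001, 0.003, -1.0]]
contact_force: [-4.9, 4.1, 20.3]
finger_gap: 0.0531
grasp_force: 66.2
```

Contact with the floor. I'll ease off, release, rise, and move clear.

```bash
python3 -m inch '[[[0,0,0.1],[0,0,0],0.2],[[0,0,0.1],[0,0,0],0.3],[[0,0,0.1],[0,0,0],0.6],[[0,0,0.1],[0,0,0],1],[[0,0,0.1],[0,0,0],1],[[0,0,0.1],[0,0,0],1],[[0,0,-3],[0,0,0],1],[[0,0,-7],[0,0,0],1],[[0,0,-11],[0,0,0],1],[[0,0,-15],[0,0,0],1],[[12,-3,-17],[0,0,0],1],[[16,-5,-17],[0,0,0],1],[[20,-8,-17],[0,0,0],1],[[20,-8,-17],[0,0,0],1],[[20,-8,-17],[0,0,0],1],[[20,-8,-17],[0,0,0],1],[[20,-8,-17],[0,0,0],1]]'; python3 -c "
from r import *
save('top','t9.png');save('side','s9.png')
A=cv2.imread('pics/t9.png');B=cv2.imread('pics/s9.png')
cv2.imwrite('pics/fin.png',np.vstack([cv2.resize(A[150:330,140:540],(667,300)),cv2.resize(B[140:480,200:600],(353,300),interpolation=cv2.INTER_CUBIC)[:, :].copy() if 0 else cv2.copyMakeBorder(cv2.resize(B[140:460,220:420],(188,300)),0,0,0,479,cv2.BORDER_CONSTANT)]))"
```

```text
time_s: 29.42
ee_pos: [0.4986, 0.0216, 0.2723]
ee_rot: [[0.192, 0.981, 0.001], [0.981, -0.192, 0.0], [0.0, 0.001, -1.0]]
contact_force: [0.1, -0.5, 0.4]
finger_gap: 0.0855
grasp_force: 0.0
```

View pics/fin.png

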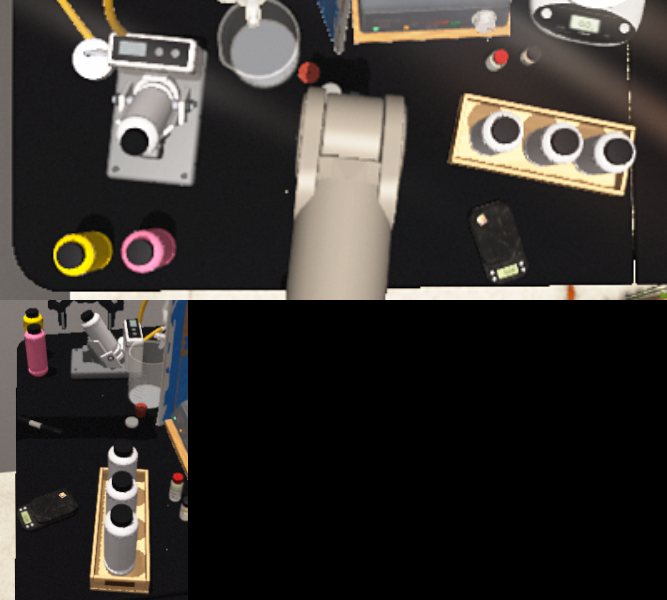

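All three used cartridges stand upright in the tray (top crop (503,132), (561,142), (615,152)). The full one is in the dock, and the bystanders and look-alikes haven't moved.

```bash
python3 -c "
from cell import *
print(close_job())"
```

```text
the job is handed in; nothing more can be done
None
```

I've handed the job in at about 29 s of robot time: the full cartridge (about 0.42 kg) is home on the dock's stop, all three used cartridges stand upright in the returns tray, and nothing else was moved.

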